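Prove the saw's stop button before work

TASK

Prove the stop button on the grey control box before the saw is used: with closed fingers press the big mushroom button straight in until it latches, and take the fingers off so that it is seen to stay in by itself. Then twist its head clockwise by pushing a fingertip against one side of its raised bar, without gripping the bar, until the button springs out again; finally push the small raised reset button fully in and let it come back. Never press the start button, which is sunk inside the tall collar, and do not disturb the things standing round the box.

Things in the scene. Friction and masses are not known exactly. Their poses are not given: they have to be found in the camera images.
- station: Grey die-cast control box screwed to the table, 88 x 226 x 52 mm high (long side along its own y). Origin: centre of its underside; z up. Three control units stand in a row along its y axis on its lid (52 mm above the table), at -66, 0 and +66 mm; which unit is in which place differs from run to run.
- stop_grip (a point): Top centre of the raised bar on the mushroom head, on the button's axis; moves and turns with the head. x along the bar (any direction over the box), y across, z up. Bar 54 mm long, 11 mm thick; top 47 mm above the lid when out. It stands on a round dome 60 mm across that lies 16 mm below the bar's top near the axis, 17 mm at 20 mm from it, 23 mm at the rim (29 mm: its underside).
- stop_plunger (a joint): How far the mushroom button is pushed in, m: 0 fully out, 0.0085 hard stop. A spring pushes it out with about 5 N when out and 9 N when fully in. Pushed in beyond 0.006 (best to 0.008) it latches and then stays at about 0.006 when let go. Only a twist of the head lets it out.
- stop_head (a joint): Twist of the mushroom head, rad: 0 at rest, positive clockwise seen from above (as raised arrows on the dome show), end stop at 0.8. A return spring turns it back to 0 with 0.06 to 0.13 N m. With the button latched, turning the head beyond about 0.3 lets go the latch and the button springs out (0.6 is sure); the head may then turn back.
- reset_top (a point): Centre of the top of the reset button: a plain round plunger 25 mm across that stands 12 mm proud of a low bezel 35 mm across; top 19.5 mm above the lid; z up. Moves with the button.
- reset_button (a joint): How far the reset button is pushed in, m: 0 out, 0.006 hard stop; spring 2.5 N when out to 5.5 N when fully in. Does not latch.
- start_top (a point): Centre of the top of the start button: 22 mm across, sunk 3 mm below the rim of a steel guard collar 35 mm across and 16.5 mm high above the lid. Not to be pressed.
- start_button (a joint): How far the start button is pushed in, m: 0 out, 0.006 fully in; spring 2.5 N and more. Must stay at 0.
- tape_measure: Tape measure, 40 x 83 x 66 mm high, standing loose before the box (on the robot's side). Origin: centre of its underside. Leave alone.
- wax_tin: Round wax tin, 58 mm across, 29 mm high, loose before the box. Origin: centre of its underside. Leave alone.
- offcut_walnut: Dark wood offcut 34 x 140 x 22 mm high, loose behind the box. Origin: centre of its underside. Leave alone.
- stop_unit: The whole mushroom stop unit (fixed collar, plunger and head). Origin: on the button's axis at the lid's surface, z up; x along the bar when the head is at rest.

How it is judged:
On the way, in this order (a step that is already met when the one before it is completed fails the run):
1. the mushroom button is latched in (beyond 5 mm) with the fingers off it (value of joint stop_plunger above 0.005 m and contact force between the fingers and stop_unit below 0.3 N), for 0.2 s.
2. its head has been twisted clockwise and it has sprung out again (within 1.5 mm) (value of joint stop_plunger below 0.0015 m), for 0.1 s.
3. the reset button is pushed in beyond 4 mm while the stop button is out (value of joint reset_button above 0.004 m and value of joint stop_plunger below 0.0015 m), for 0.05 s.
At the end, for the whole second after the job is handed in: The mushroom button is out (within 1.5 mm) with its head turned back (within 0.1 rad), the reset button has come back out and the start button is out (within 1 mm each) (value of joint stop_plunger below 0.0015 m and value of joint stop_head below 0.1 rad and value of joint each of reset_button, start_button below 0.001 m); the robot touches nothing.
It fails at once if the start button is pressed (2 mm or more) (value of joint start_button above 0.002 m).
It fails at once if the bar of the mushroom button is taken between the fingers (the grasp point lies on the bar) (y of the grasp point in the frame of stop_grip between -0.008 and 0.008 m and x of the grasp point in the frame of stop_grip between -0.035 and 0.035 m and z of the grasp point in the frame of stop_grip below 0.011 m).
It fails at once if a thing standing round the box is moved by more than 20 mm (distance of any of tape_measure, wax_tin, offcut_walnut from where it was at the start of the episode above 0.02 m).
It also fails if it takes over 53 s, if anything falls off the work surface, if the arm or the gripper's body presses on something with over 40 N, if the wrist force passes 120 N, or if a joint passes its speed limit or range.

ROBOT

A 6-joint arm with a two-finger parallel gripper is mounted at the origin on a cart in front of the work surface, level with it; the furniture and walls round the work are solid. World frame = base frame: x ahead of the robot, y to its left, z up, the work surface at z = 0. Lengths are in m, angles in rad, forces in N, time in s.
With the tool pointing down it reaches from about 0.225 to 0.875 m from the base axis. Payload 3.4 kg.
Tool frame: the origin (TCP) lies between the finger pads; the fingertips stand 25 mm ahead of it and the grasp point (between the pads) lies 6 mm ahead of it; z points along the fingers, y is the line along which they close (so a half turn about z gives the same grasp; the last joint's range is limited). The gripper opens to 85 mm and grips with 20 to 120 N. Pads are 22 mm wide; open, the fingers measure 114 mm over their backs; the gripper's body (76 mm by 85 mm) begins 54 mm behind the grasp point. The pads swing forward as they close: fully open they stand 13 mm farther back than shut.
Start: joints at [1.067, 0.276, 1.505, -0, 1.361, -0.121], TCP at [0.215, 0.533, 0.256] pointing down, gripper open.
Joint ranges: [-2.89, 2.89], [-0.75, 2.08], [0.22, 2.7], [-1.18, 4.32], [0.11, 2.71], [-2.7, 2.7]. Speed limits (rad/s): [2.57, 2.57, 3.14, 3.14, 3.14, 3.14].

INTERFACE

Orientations are given as a unit quaternion [w, x, y, z].
In Python, from rig import manip, cams, ticket gives the robot as it stands.
- The arm moves only by the tool step_arm, never from a script. Its argument "increments" is a list of rows, each an object with "dp": the shift along the world's x, y, z each as a share of 0.2 m, from -1 to 1, a list of three; "yaw": the turn about the world's z as a share of 0.15 rad, from -1 to 1; "grip": the opening, from 0 (shut) to 1 (fully open). In form: [{"dp": [tx, ty, tz], "yaw": yaw, "grip": grip}, ...]. A call has 1 to 5 rows; each row shifts and turns the commanded pose from where the row before left it; what a row does not reach is not made up. A row lasts 1/8 s, in which the tool goes at most 62.5 mm and 10.7 degrees, less where a joint would pass 70% of its speed; a pose out of reach is approached as far as the arm can. A call with a number of a shift or a turn outside -1 to 1 is refused whole. A call with a gripper value outside its range is refused whole. The fingers move at their own pace and stop on an object; "squeeze" is the grip in N (left out, the last holds). Time passes only in rows, so rows that do not move let the fingers close. It gives the time, the measured TCP pose, the force, the opening and the grip force at its end, in the units of the state.
- manip.get_state(): the state, without advancing time (a new reading comes with each control period).
- cams.get_image(name): name is "scene" or "side" or "wrist"; returns the picture (384x512x3 uint8, blue, green, red); there is no depth.
- cams.get_calibration(name): a dict with "fx", "fy", "cx", "cy" (pixels), "k1" (the pictures are not rectified: a ray, as slopes to the right and down, at radius r is drawn at 1 + k1 r^2 times it, then the intrinsics apply), "extrinsics" (4x4, takes a point from camera to world coordinates). Camera axes: x right, y up, looking along -z (the intrinsics and any distortion apply to the point x, -y, -z); pixel columns grow to the right and rows downward; lengths in m; the calibration is good to about 2 mm. A picture is of the moment at which its call begins: read the wrist's pose just before it. get_calibration takes no time and is no camera call; for the wrist camera it gives the pose at the moment of the call.
- ticket.sign_off(): hands the job in; it is judged then, once.
The state is a dict: "clock": time; "qpos": joint angles; "qd": joint speeds; "effort": joint torques, N m; "position": TCP position; "ee_rot": TCP orientation; "contact_force": force on the tool from outside, world axes, zero at the start; "moment": the same for the moment, N m; "width": finger opening in m; "gripper_force": force on a finger pad.
Only numpy, scipy, OpenCV 4.12 (cv2) and the standard library are available. Lean on these libraries where they do the work, as an engineer would, in place of code of your own. Each camera call takes 0.05 s, during which the arm holds its last target. There are 200 camera calls.

## Working session

There is one attempt and no reset: what is moved stays moved. The work goes in short steps, Python scripts to look and compute and a tool call to move; the robot and the scene stay as the last step left them, time stands still between calls to the robot, and variables do not carry over. Pictures are saved under pics/ and viewed, at most 10 in all, crops included, and the job is handed in when it is done.

Besides the shell and the picture viewer there is one more tool, called after ">>>" by a JSON object that holds its "name" and its "arguments", one argument or row to a line. step_arm: Moves the arm, as the interface text tells. Shift numbers are shares of 0.2 m and turn numbers shares of 0.15 rad, none past 1 either way. Its arguments: {"type":"object","properties":{"increments":{"type":"array"},"squeeze":{"type":"number"}},"required":["increments"]}

```bash
mkdir -p pics
cat > h.py <<'E'
import numpy as np, cv2
from rig import manip, cams, ticket
def ray(cal,u,v):
    xd,yd=(u-cal["cx"])/cal["fx"],(v-cal["cy"])/cal["fy"]
    K=np.eye(3); x,y=cv2.undistortPoints(np.array([[[xd,yd]]],float),K,np.array([cal["k1"],0,0,0.]))[0,0]
    E=np.array(cal["extrinsics"]); return E[:3,3],E[:3,:3]@np.array([x,-y,-1.])
def onz(cal,u,v,z):
    o,d=ray(cal,u,v); return o+d*(z-o[2])/d[2]
def proj(cal,P):
    E=np.array(cal["extrinsics"]); p=E[:3,:3].T@(np.array(P)-E[:3,3]); x,y=p[0]/-p[2],-p[1]/-p[2]
    f=1+cal["k1"]*(x*x+y*y); return cal["fx"]*x*f+cal["cx"],cal["fy"]*y*f+cal["cy"]
E
python3 - <<'E'
from h import *
ims=[]
for n in("scene","side"):
    im=cams.get_image(n); cv2.imwrite(f"pics/{n}0.png",im)
    cv2.imwrite(f"pics/{n}0v.png",cv2.resize(im,(800,600),interpolation=cv2.INTER_CUBIC))
    c=cams.get_calibration(n); print(n,{k:np.round(v,3).tolist() for k,v in c.items()})
s=manip.get_state();print(s["clock"],s["position"],s["ee_rot"])
E
```

```text
scene {'fx': 369.166, 'fy': 369.166, 'cx': 258.899, 'cy': 194.877, 'k1': -0.094, 'extrinsics': [[-0.752, 0.358, -0.553, 0.082], [-0.659, -0.397, 0.639, 0.509], [0.009, 0.845, 0.535, 0.553], [0.0, 0.0, 0.0, 1.0]]}
side {'fx': 440.675, 'fy': 440.675, 'cx': 257.001, 'cy': 197.327, 'k1': -0.169, 'extrinsics': [[0.963, 0.127, -0.236, 0.32], [-0.267, 0.515, -0.815, -0.723], [0.018, 0.848, 0.53, 0.549], [0.0, 0.0, 0.0, 1.0]]}
0.1 [0.21459138 0.53298207 0.25553038] [-2.41464275e-04  1.90255013e-01  9.81734353e-01 -7.94561228e-04]
```

View pics/scene0v.png

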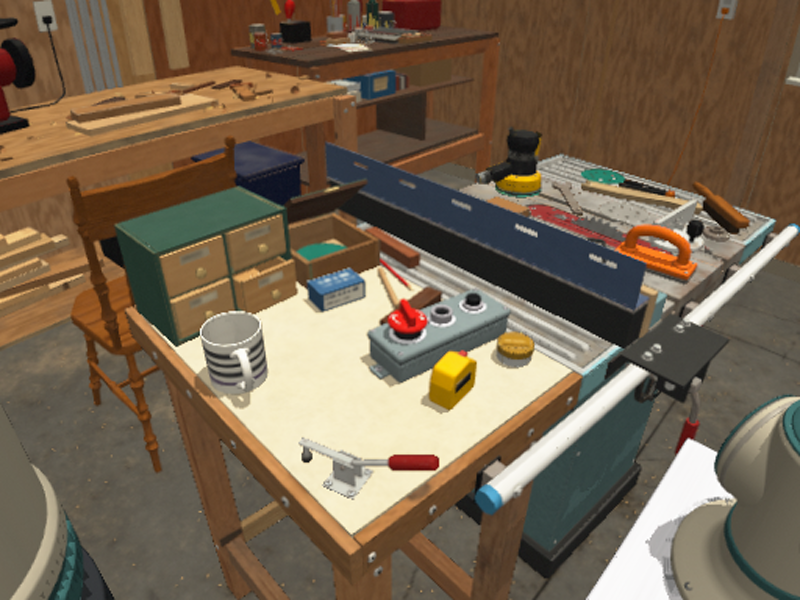

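View pics/side0v.png

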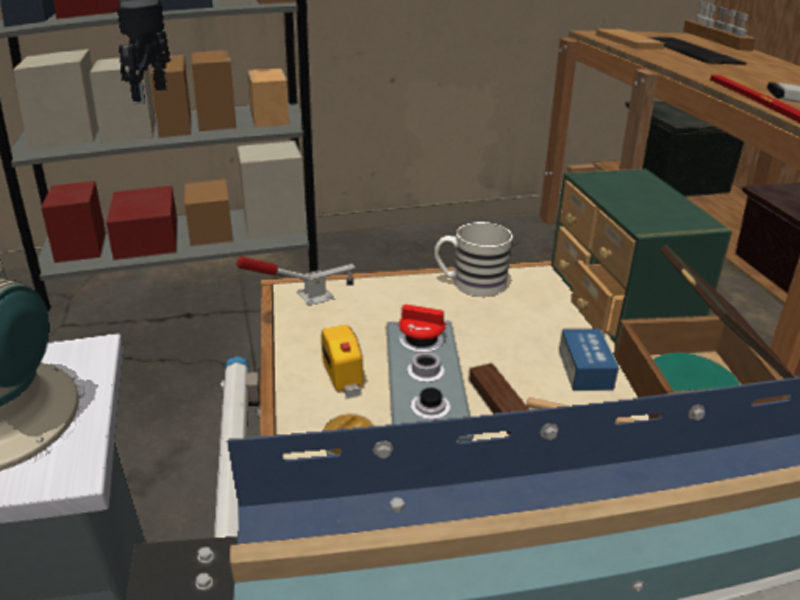

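The scene view shows the mushroom (red) at about (405,318) of the 800-px picture, the collared start button in the middle (441,313) and the black reset button (473,299). In the side view they are at (422,320), (426,365) and (430,398). The tape measure and tin stand on the robot's side.

Run:
```python
from h import *
cs,cd=cams.get_calibration("scene"),cams.get_calibration("side")
def tri(a,b):
    o1,d1=ray(cs,*[x*.64 for x in a]);o2,d2=ray(cd,*[x*.64 for x in b])
    t=np.linalg.lstsq(np.c_[d1,-d2],o2-o1,rcond=None)[0];p,q=o1+t[0]*d1,o2+t[1]*d2
    return (p+q)/2,np.linalg.norm(p-q)
for n,a,b in[("reset",(473,295),(430,393)),("start",(441,311),(426,362)),("stop",(406,315),(422,318))]: print(n,*tri(a,b))
print("side onz reset",onz(cd,430*.64,393*.64,.0715),"start rim",onz(cd,426*.64,360*.64,.0685))
print("scene onz reset",onz(cs,473*.64,295*.64,.0715),"start rim",onz(cs,441*.64,311*.64,.0685))
```

```text
reset [ 0.51762944 -0.16329075  0.06982199] 0.0015730380218641395
start [ 0.53285463 -0.09930968  0.063486  ] 0.0010923154438919305
stop [ 0.54755355 -0.03292161  0.08187582] 0.0013796756674994675
side onz reset [ 0.51611531 -0.16586367  0.0715    ] start rim [ 0.53125909 -0.10244355  0.0685    ]
scene onz reset [ 0.51714374 -0.16140692  0.0715    ] start rim [ 0.52895267 -0.09336623  0.0685    ]
```

>>> {"name": "step_arm", "arguments": {
  "increments": [
    {"dp":[0.13,-0.25,0],"yaw":0,"grip":0},
    {"dp":[0.13,-0.25,0],"yaw":0,"grip":0},
    {"dp":[0.13,-0.25,0],"yaw":0,"grip":0},
    {"dp":[0.13,-0.25,0],"yaw":0,"grip":0},
    {"dp":[0.13,-0.25,0],"yaw":0,"grip":0}
  ]
}}

```text
clock: 0.72
position: [0.3452, 0.2817, 0.2561]
ee_rot: [0.0, 0.19, 0.982, -0.0]
contact_force: [1.4, -0.7, 0.7]
width: 0.0001
gripper_force: 0.0
```

>>> {"name": "step_arm", "arguments": {
  "increments": [
    {"dp":[0.13,-0.25,0],"yaw":0,"grip":0},
    {"dp":[0.13,-0.25,0],"yaw":0,"grip":0},
    {"dp":[0.13,-0.25,0],"yaw":0,"grip":0},
    {"dp":[0.13,-0.25,0],"yaw":0,"grip":0},
    {"dp":[0.13,-0.25,0],"yaw":0,"grip":0}
  ]
}}

```text
clock: 1.35
position: [0.4752, 0.0317, 0.2561]
ee_rot: [-0.0, 0.19, 0.982, 0.0]
contact_force: [0.4, 0.2, -0.3]
width: -0.0
gripper_force: 0.0
```

>>> {"name": "step_arm", "arguments": {
  "increments": [
    {"dp":[0.13,-0.25,0],"yaw":0,"grip":0},
    {"dp":[0,0,0],"yaw":0,"grip":0}
  ]
}}

```text
clock: 1.6
position: [0.5024, -0.02, 0.2556]
ee_rot: [0.0, 0.193, 0.981, -0.001]
contact_force: [0.1, -0.1, 0.6]
width: 0.0
gripper_force: 0.0
```

Run:
```python
from h import *
import pickle
c=cams.get_calibration("wrist");im=cams.get_image("wrist"); cv2.imwrite("pics/w1.png",im);pickle.dump(c,open("w1.pkl","wb"))
cv2.imwrite("pics/w1v.png",cv2.resize(im,(800,600),interpolation=cv2.INTER_CUBIC))
s=manip.get_state();print(s["clock"],s["position"],s["ee_rot"],s["contact_force"],s["width"])
```

```text
1.65 [ 0.50098913 -0.01796482  0.25556302] [-8.77613789e-04  1.91893590e-01  9.81415330e-01  1.71986802e-04] [-0.76334229  0.26248122  0.76867304] 6.68577484506435e-05
```

View pics/w1v.png

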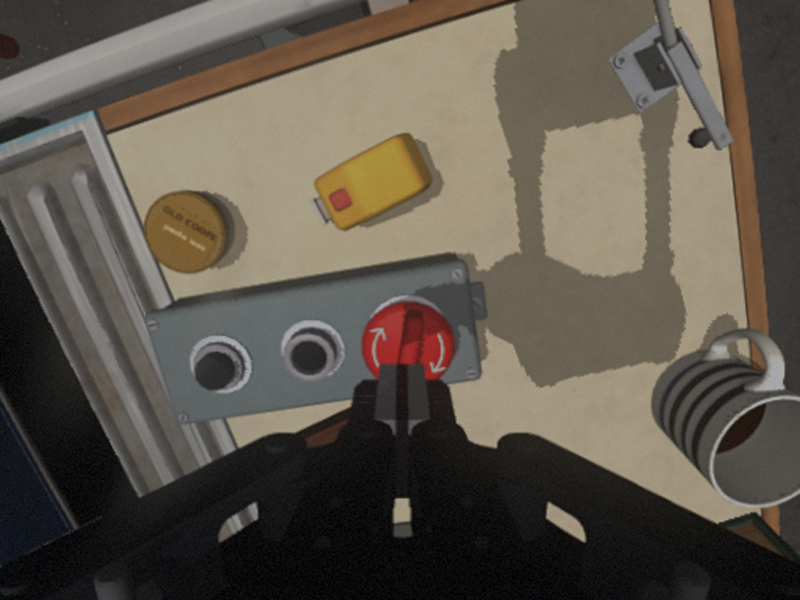

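The wrist view shows the mushroom at about (408,343) with its bar running nearly vertically from (414,308), the start button at (311,352) and the reset button at (214,367). The fingers hide the lower part of the dome.

Run:
```python
from h import *
import pickle
c=pickle.load(open("w1.pkl","rb"));im=cv2.imread("pics/w1.png");h=cv2.cvtColor(im,cv2.COLOR_BGR2HSV)
m=((h[...,0]<8)|(h[...,0]>172))&(h[...,1]>150)&(h[...,2]>40);m=m.astype(np.uint8);m[:185]=0;m[:,:215]=0;m[:,310:]=0
n,l,st,ce=cv2.connectedComponentsWithStats(m);k=1+st[1:,4].argmax();print(st[k])
ct=max(cv2.findContours((l==k).astype(np.uint8),0,cv2.CHAIN_APPROX_NONE)[0],key=len)[:,0]
P=np.array([onz(c,u,v,.076)[:2] for u,v in ct if v<236])
# robust circle fit of radius 30mm
from scipy.optimize import least_squares
r=least_squares(lambda q:np.hypot(*(P-q[:2]).T)-q[2],[*P.mean(0),.03],loss="soft_l1",f_scale=.001);print("stop",r.x,r.cost)
S=.64
print("bar end pts z.098",onz(c,414*S,308*S,.098),onz(c,402*S,362*S,.098))
re=onz(c,214*S,371*S,.0715);stt=onz(c,312*S,353*S,.0685);print("reset",re,"start",stt)
big=cv2.resize(im[180:250,90:310],(800,254),interpolation=cv2.INTER_CUBIC);cv2.imwrite("pics/w1c.png",cv2.convertScaleAbs(big,alpha=1.6))
```

```text
[ 232  194   59   50 1850]
stop [ 0.539748   -0.03121738  0.02366751] 0.0006705456556606986
bar end pts z.098 [ 0.51669819 -0.01858754  0.098     ] [ 0.54494933 -0.03753839  0.098     ]
reset [ 0.51487134 -0.15867679  0.0715    ] start [ 0.52855234 -0.09419705  0.0685    ]
```

View pics/w1c.png

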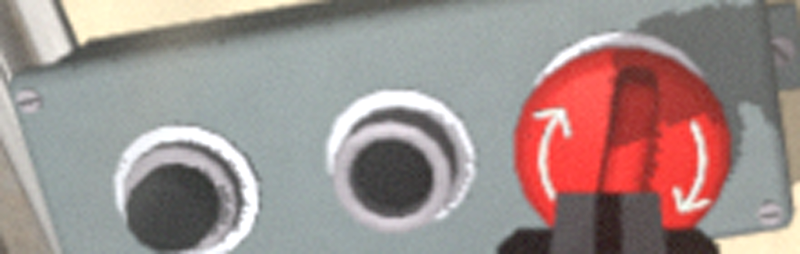

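The crop shows the dome's centre at about (261,222) full-picture, the bar's near end at (265,198), the start collar's centre at (197.5,228.4) and the reset top at (137.6,236.4). I'll shift forward so that the fingers uncover the whole head.

>>> {"name": "step_arm", "arguments": {
  "increments": [
    {"dp":[0.25,-0.05,0],"yaw":0,"grip":0},
    {"dp":[0.2,0,0],"yaw":0,"grip":0},
    {"dp":[0,0,0],"yaw":0,"grip":0},
    {"dp":[0,0,0],"yaw":0,"grip":0}
  ]
}}

```text
clock: 2.15
position: [0.5894, -0.0252, 0.2558]
ee_rot: [-0.001, 0.189, 0.982, 0.0]
contact_force: [0.4, 0.3, -0.4]
width: 0.0002
gripper_force: 0.0
```

Run:
```python
from h import *
import pickle
c=pickle.load(open("w1.pkl","rb"))
for n,u,v,z in[("stop",261.3,222.4,.076),("start",197.5,228.4,.0685),("reset",137.6,236.4,.0715),("barend",265.2,198,.099)]: print(n,onz(c,u,v,z))
c=cams.get_calibration("wrist");im=cams.get_image("wrist"); cv2.imwrite("pics/w2.png",im);pickle.dump(c,open("w2.pkl","wb"))
for P in[(.537,-.03,.076),(.515,-.16,.0715)]:print(proj(c,P))
u,v=map(int,proj(c,(.528,-.095,.07)));x0,y0=max(u-110,0),max(v-60,0);print(x0,y0)
cv2.imwrite("pics/w2c.png",cv2.convertScaleAbs(cv2.resize(im[y0:y0+120,x0:x0+200],(800,480),interpolation=cv2.INTER_CUBIC),alpha=1.6))
s=manip.get_state();print(s["clock"],s["position"])
```

```text
stop [ 0.54592451 -0.03363434  0.076     ]
start [ 0.53017613 -0.09742667  0.0685    ]
reset [ 0.51409506 -0.15750025  0.0715    ]
barend [ 0.51724969 -0.01860354  0.099     ]
(np.float64(230.9814615520242), np.float64(128.05507780457356))
(np.float64(98.24323856628178), np.float64(158.09605244240825))
54 84
2.2 [ 0.58924146 -0.02538578  0.25615379]
```

View pics/w2c.png

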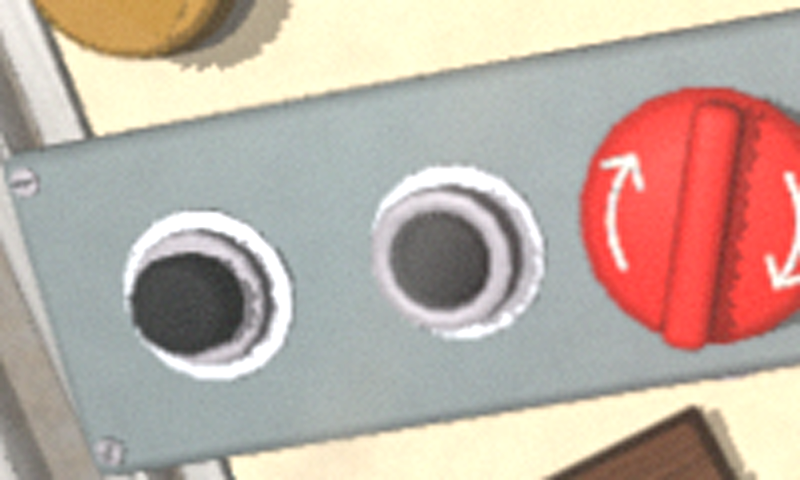

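The head is now wholly visible: the bar's ends are at crop (718,102) and (687,347), the dome's centre near (714,216), the start collar (440,258) and the reset top (187,303). At full scale that is crop/4 + (54,84).

Run:
```python
from h import *
import pickle
c=pickle.load(open("w2.pkl","rb"));f=lambda x,y,z:onz(c,54+x/4,84+y/4,z)
a,b=f(718,104,.098),f(687,345,.098);print("bar",a,b,np.linalg.norm(a-b),(a+b)/2,np.arctan2(*(b-a)[1::-1]))
st,rs,dm=f(440,258,.0685),f(187,303,.0715),f(714,216,.076)
print("dome",dm,"start",st,"reset",rs,np.linalg.norm(rs-st),np.linalg.norm(dm-st))
print("dome r",np.linalg.norm(f(582,216,.076)-dm),"cam",np.array(c["extrinsics"])[:3,3])
A=[f(15,150,.052),f(110,472,.052)];print("box end corners",A,np.linalg.norm(A[0]-A[1]),"axis at end",(A[0]+A[1])/2)
```

```text
bar [ 0.52317452 -0.01998661  0.098     ] [ 0.56781365 -0.04622347  0.098     ] 0.051778607857135894 [ 0.54549408 -0.03310504  0.098     ] -0.5313669576791833
dome [ 0.54582736 -0.03223531  0.076     ] start [ 0.53095317 -0.09762233  0.0685    ] reset [ 0.51735015 -0.15849786  0.0715    ] 0.0624489611268351 0.0674755733611261
dome r 0.0304008502821264 cam [5.24440909e-01 4.49453701e-04 3.72515572e-01]
box end corners [array([ 0.46586885, -0.19100448,  0.052     ]), array([ 0.54889907, -0.21094952,  0.052     ])] 0.08539217164736732 axis at end [ 0.50738396 -0.200977    0.052     ]
```

>>> {"name": "step_arm", "arguments": {
  "increments": [
    {"dp":[-0.11,-0.02,-0.15],"yaw":-1,"grip":0},
    {"dp":[-0.11,-0.015,-0.22],"yaw":0,"grip":0},
    {"dp":[0,0,-0.2],"yaw":0,"grip":0},
    {"dp":[0,0,0],"yaw":0,"grip":0},
    {"dp":[0,0,0],"yaw":0,"grip":0}
  ]
}}

```text
clock: 2.82
position: [0.5475, -0.0335, 0.1441]
ee_rot: [0.001, 0.263, 0.965, 0.0]
contact_force: [1.0, -0.3, 0.5]
width: 0.0002
gripper_force: 0.0
```

Run:
```python
from h import *
s=manip.get_state();print(s["clock"],s["position"],s["ee_rot"],s["contact_force"])
im=cams.get_image("side");c=cams.get_calibration("side");u,v=map(int,proj(c,(.545,-.03,.1)));x0,y0=u-50,v-50
cv2.imwrite("pics/s2.png",cv2.resize(im[y0:y0+90,x0:x0+110],(770,630)[:2],interpolation=cv2.INTER_CUBIC)[:600])
```

```text
2.825 [ 0.54754947 -0.03350128  0.14405069] [1.35450504e-03 2.63105762e-01 9.64766028e-01 1.88081686e-04] [ 0.96173996 -0.25696995  0.54264794]
```

View pics/s2.png

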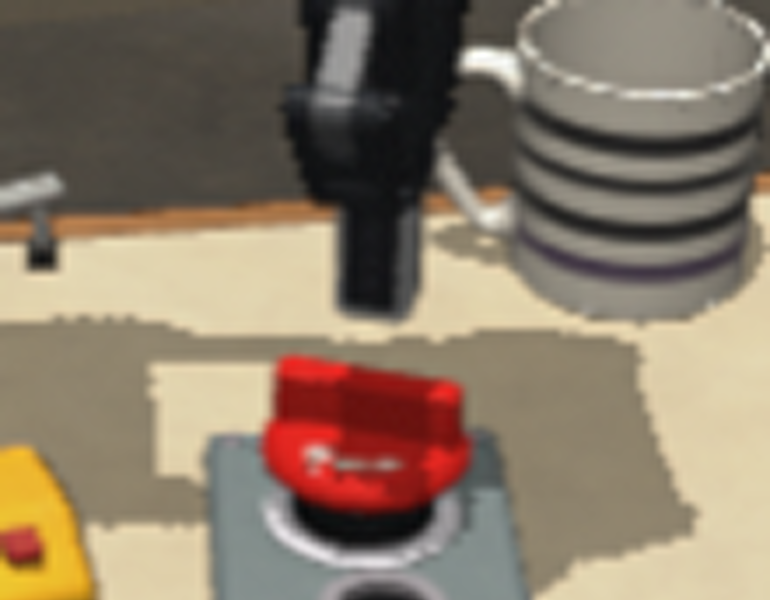

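The fingertip stands centred about 20 mm above the bar's middle (pixel (380,310) against bar centre (370,375)). Pressing now.

>>> {"name": "step_arm", "arguments": {
  "increments": [
    {"dp":[0,0,-0.09],"yaw":0,"grip":0},
    {"dp":[0,0,-0.02],"yaw":0,"grip":0},
    {"dp":[0,0,-0.015],"yaw":0,"grip":0},
    {"dp":[0,0,0],"yaw":0,"grip":0}
  ]
}}

```text
clock: 3.38
position: [0.548, -0.0337, 0.1188]
ee_rot: [0.002, 0.263, 0.965, 0.0]
contact_force: [0.8, -0.1, 1.9]
width: -0.0
gripper_force: 1.0
```

>>> {"name": "step_arm", "arguments": {
  "increments": [
    {"dp":[0,0,-0.01],"yaw":0,"grip":0},
    {"dp":[0,0,-0.005],"yaw":0,"grip":0},
    {"dp":[0,0,0],"yaw":0,"grip":0}
  ]
}}

```text
clock: 3.75
position: [0.548, -0.0338, 0.116]
ee_rot: [0.002, 0.263, 0.965, 0.0]
contact_force: [0.1, 0.0, 7.3]
width: 0.0001
gripper_force: 3.5
```

>>> {"name": "step_arm", "arguments": {
  "increments": [
    {"dp":[0,0,-0.01],"yaw":0,"grip":0},
    {"dp":[0,0,0],"yaw":0,"grip":0}
  ]
}}

```text
clock: 4.0
position: [0.5482, -0.0338, 0.1154]
ee_rot: [0.002, 0.263, 0.965, 0.0]
contact_force: [-2.2, 0.6, 14.9]
width: -0.0004
gripper_force: 7.3
```

>>> {"name": "step_arm", "arguments": {
  "increments": [
    {"dp":[0,0,-0.01],"yaw":0,"grip":0},
    {"dp":[0,0,0],"yaw":0,"grip":0}
  ]
}}

```text
clock: 4.25
position: [0.5485, -0.0339, 0.1152]
ee_rot: [0.003, 0.263, 0.965, 0.0]
contact_force: [-4.4, 0.2, 25.5]
width: -0.0003
gripper_force: 12.7
```

>>> {"name": "step_arm", "arguments": {
  "increments": [
    {"dp":[0,0,0.15],"yaw":0,"grip":0},
    {"dp":[0,0,0],"yaw":0,"grip":0},
    {"dp":[0.15,0.095,0],"yaw":0,"grip":0},
    {"dp":[0,0,-0.03],"yaw":0,"grip":0},
    {"dp":[0,0,0],"yaw":0,"grip":0}
  ]
}}

```text
clock: 4.88
position: [0.5753, -0.0145, 0.1328]
ee_rot: [-0.002, 0.263, 0.965, -0.0]
contact_force: [1.0, -0.2, -0.3]
width: -0.0003
gripper_force: 0.0
```

Run:
```python
from h import *
s=manip.get_state();print(s["clock"],s["position"],s["contact_force"])
im=cams.get_image("side");c=cams.get_calibration("side");u,v=map(int,proj(c,(.545,-.03,.1)));x0,y0=u-50,v-50
a=cv2.resize(im[y0:y0+90,x0:x0+110],(440,360),interpolation=cv2.INTER_CUBIC)
im=cams.get_image("wrist");c=cams.get_calibration("wrist");u,v=map(int,proj(c,(.545,-.03,.09)));print(u,v)
b=cv2.resize(im[max(v-45,0):][:90,max(u-45,0):][:,:90],(360,360),interpolation=cv2.INTER_CUBIC)
cv2.imwrite("pics/s3.png",np.hstack([a,cv2.convertScaleAbs(b,alpha=1.5)]))
```

```text
4.875 [ 0.57529184 -0.0144662   0.13275056] [ 0.99285229 -0.19842845 -0.28549677]
203 202
```

View pics/s3.png

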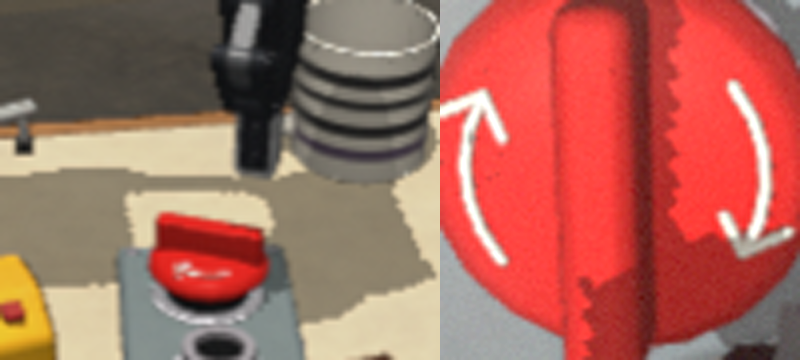

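The side view shows the button lower than before (little of its black skirt remains), so it is latched; in the wrist view the bar stands parallel to the fingers, at about (600,180).

>>> {"name": "step_arm", "arguments": {
  "increments": [
    {"dp":[0.015,-0.01,-0.11],"yaw":0,"grip":0},
    {"dp":[0,0,0],"yaw":0,"grip":0},
    {"dp":[-0.025,-0.043,0],"yaw":0,"grip":0},
    {"dp":[0,0,0],"yaw":0,"grip":0}
  ]
}}

```text
clock: 5.48
position: [0.5745, -0.026, 0.1131]
ee_rot: [0.0, 0.264, 0.965, -0.0]
contact_force: [0.0, 0.5, 0.4]
width: 0.0002
gripper_force: 0.0
```

>>> {"name": "step_arm", "arguments": {
  "increments": [
    {"dp":[0,0,-0.012],"yaw":0,"grip":0},
    {"dp":[-0.01,-0.017,0],"yaw":0,"grip":0},
    {"dp":[0,0,0],"yaw":0,"grip":0}
  ]
}}

```text
clock: 5.85
position: [0.5726, -0.0288, 0.11]
ee_rot: [-0.0, 0.263, 0.965, -0.0]
contact_force: [0.1, 0.1, 0.6]
width: 0.0002
gripper_force: 0.0
```

>>> {"name": "step_arm", "arguments": {
  "increments": [
    {"dp":[-0.005,-0.009,0],"yaw":0,"grip":0},
    {"dp":[0,0,0],"yaw":0,"grip":0}
  ]
}}

```text
clock: 6.1
position: [0.5722, -0.0298, 0.11]
ee_rot: [0.0, 0.264, 0.965, 0.001]
contact_force: [0.8, 3.7, 0.4]
width: -0.0007
gripper_force: 1.3
```

>>> {"name": "step_arm", "arguments": {
  "increments": [
    {"dp":[0.0005,-0.017,0],"yaw":-0.8,"grip":0},
    {"dp":[-0.0015,-0.017,0],"yaw":-0.8,"grip":0},
    {"dp":[-0.003,-0.016,0],"yaw":-0.8,"grip":0}
  ]
}}

```text
clock: 6.48
position: [0.5722, -0.0396, 0.1107]
ee_rot: [0.001, 0.434, 0.901, 0.001]
contact_force: [2.1, 4.0, 4.2]
width: -0.0
gripper_force: 2.5
```

>>> {"name": "step_arm", "arguments": {
  "increments": [
    {"dp":[-0.005,-0.016,0],"yaw":-0.8,"grip":0},
    {"dp":[-0.007,-0.015,0],"yaw":-0.8,"grip":0},
    {"dp":[0,0,0],"yaw":0,"grip":0}
  ]
}}

```text
clock: 6.85
position: [0.5705, -0.0459, 0.1113]
ee_rot: [0.002, 0.537, 0.844, 0.002]
contact_force: [2.7, 4.4, 5.0]
width: 0.0003
gripper_force: 3.0
```

>>> {"name": "step_arm", "arguments": {
  "increments": [
    {"dp":[0,0,0.02],"yaw":0,"grip":0},
    {"dp":[0,0,0],"yaw":0,"grip":0}
  ]
}}

```text
clock: 7.1
position: [0.5706, -0.0461, 0.115]
ee_rot: [0.002, 0.536, 0.844, 0.001]
contact_force: [2.7, 3.2, 4.7]
width: -0.0003
gripper_force: 3.0
```

>>> {"name": "step_arm", "arguments": {
  "increments": [
    {"dp":[0,0,0.015],"yaw":0,"grip":0},
    {"dp":[0,0,0],"yaw":0,"grip":0}
  ]
}}

```text
clock: 7.35
position: [0.5695, -0.0468, 0.1175]
ee_rot: [0.001, 0.536, 0.844, 0.0]
contact_force: [3.0, 1.7, 4.3]
width: -0.0004
gripper_force: 3.2
```

>>> {"name": "step_arm", "arguments": {
  "increments": [
    {"dp":[0.04,0.02,0.01],"yaw":0,"grip":0},
    {"dp":[0.08,0.04,0.1],"yaw":0,"grip":0},
    {"dp":[0,0,0.15],"yaw":0.5,"grip":0},
    {"dp":[0,0,0],"yaw":1,"grip":0},
    {"dp":[0,0,0],"yaw":1,"grip":0}
  ]
}}

```text
clock: 7.98
position: [0.5918, -0.035, 0.1687]
ee_rot: [-0.001, 0.367, 0.93, -0.001]
contact_force: [-0.5, -0.3, 0.6]
width: 0.0001
gripper_force: 0.0
```

Run:
```python
from h import *
s=manip.get_state();print(s["clock"],s["position"],s["contact_force"])
im=cams.get_image("side");c=cams.get_calibration("side");u,v=map(int,proj(c,(.545,-.03,.1)));x0,y0=u-50,v-50
a=cv2.resize(im[y0:y0+90,x0:x0+110],(440,360),interpolation=cv2.INTER_CUBIC)
i0=cv2.imread("pics/side0.png");b=cv2.resize(i0[y0:y0+90,x0:x0+88],(352,360),interpolation=cv2.INTER_CUBIC)
cv2.imwrite("pics/s4.png",np.hstack([a,b]))
```

```text
7.975 [ 0.59177823 -0.03495717  0.16866319] [-0.5446853  -0.28862209  0.56556614]
```

View pics/s4.png

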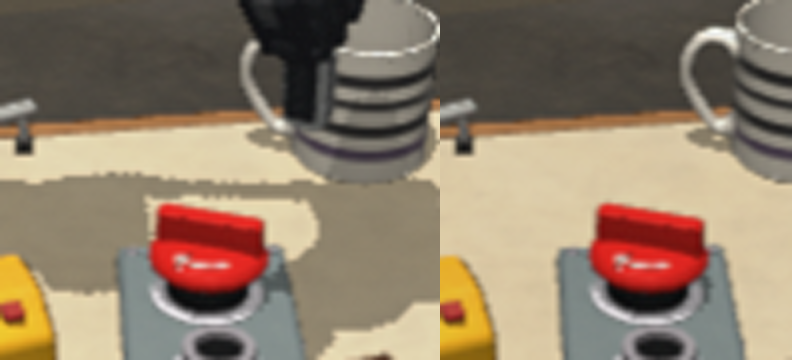

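The left half shows the button fully out with its bar back at rest, identical to the starting picture on the right (bar top at row 205 in both). On to the reset button.

>>> {"name": "step_arm", "arguments": {
  "increments": [
    {"dp":[-0.125,-0.208,0],"yaw":0,"grip":0},
    {"dp":[-0.125,-0.208,0],"yaw":0,"grip":0},
    {"dp":[-0.125,-0.208,0],"yaw":0,"grip":0},
    {"dp":[0,0,-0.25],"yaw":0,"grip":0},
    {"dp":[0,0,0],"yaw":0,"grip":0}
  ]
}}

```text
clock: 8.65
position: [0.5139, -0.1587, 0.1157]
ee_rot: [-0.005, 0.371, 0.929, -0.0]
contact_force: [-0.5, -0.0, 0.1]
width: 0.0
gripper_force: 0.0
```

Run:
```python
from h import *
s=manip.get_state();print(s["clock"],s["position"],s["contact_force"])
ims=[]
for n in("side","scene"):
    im=cams.get_image(n);c=cams.get_calibration(n);u,v=map(int,proj(c,(.517,-.16,.08)));x0,y0=u-45,v-45
    ims.append(cv2.resize(im[y0:y0+75,x0:x0+90],(400,333),interpolation=cv2.INTER_CUBIC))
cv2.imwrite("pics/s5.png",np.hstack(ims))
```

```text
8.65 [ 0.5138634  -0.15866366  0.11574321] [-0.53709802 -0.03410672  0.05173568]
```

View pics/s5.png

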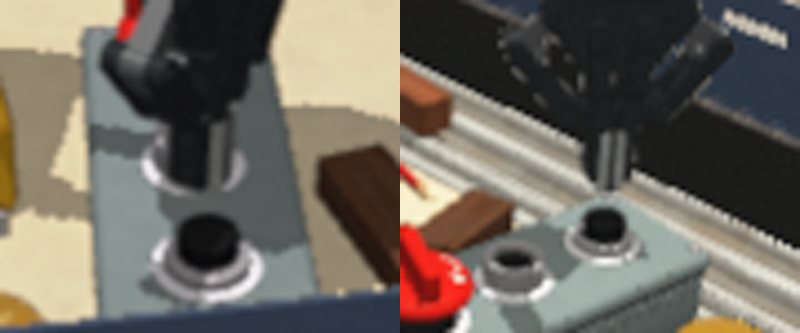

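Both views show the fingertip right over the reset button (side (200,185) over (208,230); scene (608,190) over (603,220)). Nudging 2 mm in x and pressing.

>>> {"name": "step_arm", "arguments": {
  "increments": [
    {"dp":[0.012,-0.005,-0.07],"yaw":0,"grip":0},
    {"dp":[0,0,-0.03],"yaw":0,"grip":0},
    {"dp":[0,0,-0.015],"yaw":0,"grip":0},
    {"dp":[0,0,0],"yaw":0,"grip":0}
  ]
}}

```text
clock: 9.25
position: [0.52, -0.1601, 0.0961]
ee_rot: [-0.0, 0.37, 0.929, 0.0]
contact_force: [0.1, 0.5, 3.1]
width: -0.0002
gripper_force: 1.2
```

>>> {"name": "step_arm", "arguments": {
  "increments": [
    {"dp":[0,0,-0.018],"yaw":0,"grip":0},
    {"dp":[0,0,-0.008],"yaw":0,"grip":0},
    {"dp":[0,0,0],"yaw":0,"grip":0}
  ]
}}

```text
clock: 9.62
position: [0.5201, -0.1602, 0.091]
ee_rot: [0.0, 0.37, 0.929, 0.0]
contact_force: [-0.1, 2.4, 5.0]
width: -0.0001
gripper_force: 2.5
```

>>> {"name": "step_arm", "arguments": {
  "increments": [
    {"dp":[0,0,-0.007],"yaw":0,"grip":0},
    {"dp":[0,0,0],"yaw":0,"grip":0}
  ]
}}

```text
clock: 9.88
position: [0.5202, -0.1602, 0.0903]
ee_rot: [0.0, 0.37, 0.929, 0.0]
contact_force: [-2.7, 2.3, 8.9]
width: -0.0002
gripper_force: 4.7
```

The force exceeds the spring's 5.5 N, so the button is on its stop; letting it come back.

>>> {"name": "step_arm", "arguments": {
  "increments": [
    {"dp":[0,0,0.1],"yaw":0,"grip":0},
    {"dp":[0,0,0.25],"yaw":0,"grip":0},
    {"dp":[0,0,0.2],"yaw":0,"grip":0},
    {"dp":[0,0,0],"yaw":0,"grip":0},
    {"dp":[0,0,0],"yaw":0,"grip":0}
  ]
}}

```text
clock: 10.5
position: [0.5194, -0.1604, 0.1984]
ee_rot: [-0.001, 0.37, 0.929, -0.0]
contact_force: [0.1, -1.0, -0.6]
width: -0.0003
gripper_force: 0.0
```

Run:
```python
from h import *
s=manip.get_state();print(s["position"],s["contact_force"],np.abs(s["qd"]).max())
im=cams.get_image("side");i0=cv2.imread("pics/side0.png");c=cams.get_calibration("side")
for P in[(.517,-.16,.0715),(.531,-.097,.065),(.545,-.033,.09)]:
    u,v=map(int,proj(c,P));print(np.abs(im[v-8:v+9,u-10:u+11].astype(int)-i0[v-8:v+9,u-10:u+11]).mean())
print(ticket.sign_off())
```

```text
[ 0.51939742 -0.16040194  0.19844534] [ 0.12766493 -0.95318845 -0.64958249] 0.021211477865874635
16.08029878618114
15.719887955182072
35.69281045751634
the job is handed in; nothing more can be done
None
```

The job is handed in, result not reported back: the stop button was latched, twisted clockwise and seen back out, and the reset button was pressed to its stop and released; I aimed nothing at the start button and steered clear of the loose items, but my last image check before hand-in was inconclusive.

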